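Index a guitar block under the curing lamp

TASK

The one empty nest of the indexing table stands under the curing lamp, where it cannot be loaded: turn the table by its centre knob to another click position so that this nest stands clear, and seat the block with the lengthwise groove from the rack in it, groove up, without dropping it. Then index the table back until the loaded nest clicks in under the lamp, hold the lamp's button fully down for a good two seconds without a break (two and a half is fine), and let it go. Leave the other two blocks in their rack and do not disturb the jar or the glue bottle.

Things in the scene. Friction and masses are not known exactly. Their poses are not given: they have to be found in the camera images.
- turret: fixed base of the indexing table; origin on the rotation axis at bench level, z up. The lamp hangs over the table on the side of this body's +y: frame centred 105 mm from the axis, held by a bracket (up to 112 mm high) from a 22 mm square steel post, 112 mm high, 186 mm out along +y. Base and lamp never move in a run
- lamp (a point): centre of the lamp's underside, 94 mm above the bench, axes as turret. The lamp is a white frame 60 (x) by 70 (y) mm and 20 mm thick (top 114 mm above the bench) with a 24 by 40 mm window through its middle
- table5 (a joint): angle of the round table (radius 148 mm), rad, anticlockwise from above positive; turns both ways, stops only at +-12.5. A sprung detent pulls it to the nearest of five click positions, 2 pi/5 (72 degrees) apart, with some 0.1 to 0.25 N m: let go within 25 degrees of one, it centres itself. Near 0 at the start and whenever the empty nest is under the lamp
- nest (a point): floor centre of the empty nest, 36 mm above the bench, 105 mm from the axis; turns with the table: y radially outward, x tangential. 66 mm long (y) between end stops 8 mm thick, 36 mm wide, 50 mm high; along x only lips 5 mm high and thick, 40 mm apart: fingers fit only at a block's long sides. Other four nests: alike, 72 degrees apart, with fixed strapped blocks, up to 51 mm above the table top
- knob (a point): centre of the black grip bar on the table's axis, 106 mm above the bench: 50 mm long (along this point's x, which turns with the table), 16 mm thick (along y), from 90 to 122 mm above the bench; under it a thin stem of 16 mm diameter
- rack: fixed plywood comb rack, 64 (x) by 146 (y) mm, floor 8 mm thick; origin at the centre of its underside. Three slots along x, at y = -46, 0, +46 mm, each 38 mm wide, between walls 8 mm thick, 60 mm long, tops 52 mm above the bench (4 mm over the blocks). Slot ends are open: a block in it can only be gripped by its ends
- grooved_block: the block to load: brown wood, 60 (x) by 34 (y) by 40 (z) mm, about 70 g; origin at the centre of its underside. Told by the groove 12 mm wide, 14 mm deep along its whole top. Lies in one rack slot, length along it, z up. Gripped by its ends in the rack but by its long sides in the nest, it has to be put down on the bench and taken again in between
- plain_block: same size and wood, plain top; stays in the rack
- drilled_block: same size and wood, one round dark hole in its top; stays in the rack
- control: fixed grey lamp control box 90 (x) by 70 (y) by 45 mm high, with one push button in the middle of its top; origin at the centre of its underside
- button_top (a point): centre of the top of the button's cap, 15 mm radius; pressed straight down
- button (a joint): travel of the button, m: 0 released, 0.006 fully down; springs back by itself; fully down takes 5 N
- jar: bystander: amber jar, 54 mm diameter, 65 mm high; origin at the centre of its underside
- glue: bystander: white glue bottle, 54 mm diameter, 150 mm high; origin at the centre of its underside
Mind the look-alikes: they are no part of the job. What is shaped like the control but blue or green is not meant.

How it is judged:
On the way, in this order (a step that is already met when the one before it is completed fails the run):
1. the empty nest has been indexed at least one click position away from the lamp and the table is still (horizontal distance between nest and lamp above 0.112 m and velocity of joint table5 between -0.05 and 0.05 rad/s), for 0.2 s.
2. the grooved block sits in the nest, let go, while the nest is clear of the lamp (horizontal distance between nest and lamp above 0.112 m and x of grooved_block in the frame of nest between -0.004 and 0.004 m and y of grooved_block in the frame of nest between -0.005 and 0.005 m and z of grooved_block in the frame of nest below 0.0025 m and angle between grooved_block's own z axis and vertical below 0.08 rad and contact force between grooved_block and the fingers below 0.1 N), for 0.2 s.
3. the table has been indexed so that the loaded nest rests under the lamp (horizontal distance between nest and lamp below 0.007 m and x of grooved_block in the frame of nest between -0.004 and 0.004 m and y of grooved_block in the frame of nest between -0.005 and 0.005 m and z of grooved_block in the frame of nest below 0.0025 m and angle between grooved_block's own z axis and vertical below 0.08 rad and velocity of joint table5 between -0.05 and 0.05 rad/s), for 0.2 s.
4. the button is held down for two seconds without a break while the block is under the lamp (value of joint button above 0.004 m and horizontal distance between nest and lamp below 0.007 m and x of grooved_block in the frame of nest between -0.004 and 0.004 m and y of grooved_block in the frame of nest between -0.005 and 0.005 m and z of grooved_block in the frame of nest below 0.0025 m and angle between grooved_block's own z axis and vertical below 0.08 rad), for 2 s.
At the end, for the whole second after the job is handed in: the button is released (under 1.5 mm); the nest is under the lamp (within 7 mm) with the table at rest in its detent; the grooved block sits upright on the nest's floor (within 2.5 mm of it, 4 mm across and 5 mm along of the nest's centre), let go and at rest (all of step 3 and value of joint button below 0.0015 m and contact force between grooved_block and the fingers below 0.1 N and linear speed of grooved_block below 0.02 m/s); the robot touches nothing.
It fails at once if the block is dropped (falls free faster than 0.4 m/s) (contact force between grooved_block and anything else below 0.01 N and linear speed of grooved_block above 0.4 m/s).
It fails at once if another block is taken from the rack or a bystander is shifted by more than 30 mm (distance of any of plain_block, drilled_block, jar, glue from where it was at the start of the episode above 0.03 m).
It also fails if it takes over 72 s, if anything falls off the work surface, if the arm or the gripper's body presses on something with over 40 N, if the wrist force passes 120 N, or if a joint passes its speed limit or range.

ROBOT

A 6-joint arm with a two-finger parallel gripper is mounted at the origin on the work surface. World frame = base frame: x ahead of the robot, y to its left, z up, the work surface at z = 0. Lengths are in m, angles in rad, forces in N, time in s.
With the tool pointing down it reaches from about 0.275 to 1 m from the base axis. Payload 8.4 kg.
Tool frame: the origin (TCP) lies on the centre line of the jaws, within the pads' length; the fingertips stand 17 mm ahead of it and the grasp point (between the pads) lies 2 mm behind it (bot.tcp_to_tips is the y of the fingertips in the tool frame, in m); y points along the fingers, z is the direction in which the jaws open and shut, and the axes are right-handed (so a half turn about y gives the same grasp; the last joint's range is limited). The gripper opens to 85 mm and grips with 20 to 120 N. Pads are 22 mm wide; open, the fingers measure 114 mm over their backs; the gripper's body (76 mm by 85 mm) begins 54 mm behind the grasp point. The pads swing forward as they close: fully open they stand 13 mm farther back than shut.
Start: joints at [-1.272, 0.353, 1.633, -0, 1.155, -0.002], TCP at [0.185, -0.597, 0.248] pointing down, gripper open.
Joint ranges: [-2.63, 2.63], [-0.92, 2.1], [0.06, 2.66], [-1.3, 4.44], [0, 2.69], [-3.02, 3.02]. Speed limits (rad/s): [2.22, 2.22, 2.79, 3.14, 3.14, 3.14].

INTERFACE

Orientations are given as a unit quaternion [x, y, z, w].
In Python, from workcell import bot, hand, kinematics, get_obs, vision, hand_in gives the robot as it stands. The module is installed in compiled form; this text tells all that it offers. Calls block until the motion is done:
- bot.reach(position, orientation): joint-space move of the TCP to a pose.
- bot.servo_line(position, ori=None, velocity=0.15): straight line of the TCP; ori=None keeps the orientation; velocity is the mean speed in m/s.
- bot.goto_joints(angles): joint-space move.
- hand.move_gripper(opening, strength=None): finger opening in m; strength is the grip in N (None keeps the last); returns when the fingers have stopped.
- bot.dwell(seconds).
- kinematics.solve_ik(position, orientation): joint angles nearest the present ones, or None.
- get_obs(): the state.
- vision.read_camera(name): name is "side" or "top"; returns a dict with "frame" (400x640x3 uint8, red, green, blue), "intrinsics" (3x3 intrinsics, pixels), "view" (4x4, takes a point from world to camera coordinates). Camera axes: x right, y down, z forward; pixel columns grow to the right and rows downward; lengths in m; the calibration is good to about 2 mm. A picture is of the moment at which its call begins. There is no depth.
A pose or a line that the arm cannot do raises bot.IKError and nothing moves.
- hand_in(): hands the job in, once; it reports no verdict.
The state is a dict: "time_s": time; "joint_pos": joint angles; "joint_vel": joint speeds; "joint_efforts": joint torques, N m; "position": TCP position; "orientation": TCP orientation; "wrist_force": force on the tool from outside, world axes, zero at the start; "ft_torque": the same for the moment, N m; "gripper_width": finger opening in m.
Only numpy, scipy, OpenCV 4.12 (cv2) and the standard library are available. Lean on these libraries where they do the work, as an engineer would, in place of code of your own. Each camera call takes 0.05 s, during which the arm holds its last target. There are 200 camera calls.

## Working session

There is one attempt and no reset: what is moved stays moved. The work goes in short steps, each a Python script; the robot and the scene stay as the last script left them, time stands still between calls to the robot, and variables do not carry over. Pictures are saved under pics/ and viewed, about 8 in all and at most 12, crops included, and the job is handed in when it is done.

```bash
mkdir -p pics; python3 - <<'E'
from workcell import *
import cv2,numpy as np
for n in("top","side"):
    d=vision.read_camera(n); cv2.imwrite(f"pics/{n}0.png",d["frame"][:,:,::-1]); np.savez(f"pics/{n}0.npz",**{k:np.array(v) for k,v in d.items()})
    print(n,np.round(d["intrinsics"],1).tolist(),np.round(d["view"],3).tolist())
o=get_obs();print(o)
E
```

```text
top [[375.8, 0.0, 321.2], [0.0, 375.8, 199.2], [0.0, 0.0, 1.0]] [[0.109, -0.994, -0.002, -0.132], [-0.969, -0.106, -0.222, 0.602], [0.22, 0.026, -0.975, 0.812], [0.0, 0.0, 0.0, 1.0]]
side [[479.0, 0.0, 308.9], [0.0, 479.0, 197.7], [0.0, 0.0, 1.0]] [[-0.965, -0.261, -0.003, 0.556], [-0.198, 0.739, -0.644, 0.231], [0.171, -0.621, -0.765, 1.128], [0.0, 0.0, 0.0, 1.0]]
{'time_s': 0.1, 'joint_pos': array([-1.27240414e+00,  3.53586490e-01,  1.63406985e+00, -2.06004120e-06,
        1.15520872e+00, -2.39201337e-03]), 'joint_vel': array([-2.39654808e-06, -2.58314579e-03, -1.41508001e-03, -4.99796760e-04,
        6.77034698e-04, -3.17992770e-04]), 'joint_efforts': array([-7.42988977e-04, -6.06359339e+01, -3.42818534e+01, -8.24012022e-05,
        3.98385964e-03,  1.24586199e-05]), 'position': array([ 0.1850504 , -0.59654204,  0.24762768]), 'orientation': array([-0.10601012,  0.69956991, -0.69868022,  0.10587613]), 'wrist_force': array([ 0.86381238, -0.36373457, -0.09627946]), 'ft_torque': array([ 0.04831365, -0.00262878,  0.01120635]), 'gripper_width': 0.08555089026509732}
```

View pics/top0.png

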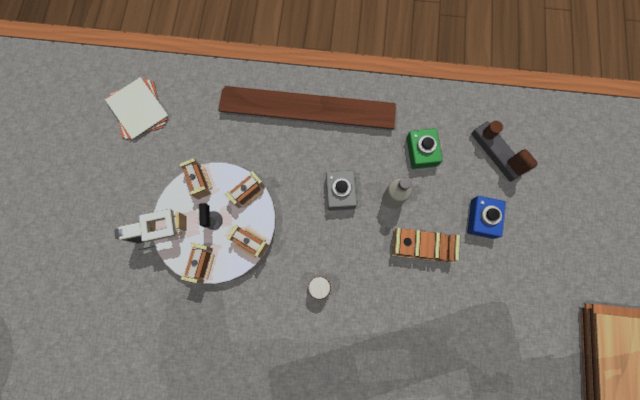

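View pics/side0.png

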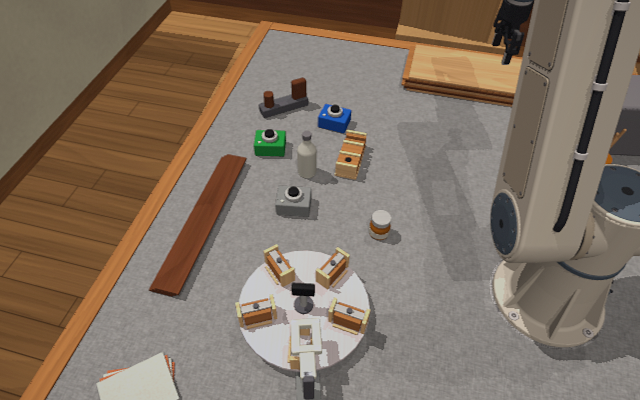

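```bash
cat > h.py <<'E'
import numpy as np,cv2
from workcell import *
def load(n):
    d=np.load(f"pics/{n}.npz"); return d["frame"],d["intrinsics"],d["view"]
def grab(n,tag):
    d=vision.read_camera(n); np.savez(f"pics/{tag}.npz",frame=d["frame"],intrinsics=np.array(d["intrinsics"]),view=np.array(d["view"]))
def ray(c,px):
    _,K,V=c; R,t=V[:3,:3],V[:3,3]
    return -R.T@t, R.T@np.linalg.solve(K,[px[0],px[1],1.])
def onz(c,px,z):
    o,d=ray(c,px); return (o+d*(z-o[2])/d[2])
def proj(c,p):
    _,K,V=c; q=K@(V[:3,:3]@np.asarray(p)+V[:3,3]); return q[:2]/q[2]
def tri(ca,pa,cb,pb):
    o1,d1=ray(ca,pa);o2,d2=ray(cb,pb)
    s=np.linalg.lstsq(np.stack([d1,-d2],1),o2-o1,rcond=None)[0]
    a,b=o1+d1*s[0],o2+d2*s[1]; return (a+b)/2,np.linalg.norm(a-b)
def crop(c,x,y,w,h,s):
    return cv2.resize(c[0][y:y+h,x:x+w,::-1],(w*s,h*s),interpolation=cv2.INTER_CUBIC)
E
python3 - <<'E'
from h import *
T,S=load("top0"),load("side0")
a=crop(T,380,215,90,60,4);b=crop(S,320,120,60,60,4)
c=crop(T,110,150,180,145,2);d=crop(S,230,240,150,145,2)
top=np.hstack([a,b]);bot_=np.hstack([c,d]);W=max(top.shape[1],bot_.shape[1])
f=lambda i:cv2.copyMakeBorder(i,0,0,0,W-i.shape[1],0)
cv2.imwrite("pics/c0.png",np.vstack([f(top),f(bot_)]))
def blobs(c,m,mn=30):
    n,l,s,ce=cv2.connectedComponentsWithStats(m.astype(np.uint8))
    return [(s[i].tolist(),ce[i].round(1).tolist()) for i in range(1,n) if s[i,4]>mn]
for nm,c in(("T",T),("S",S)):
    hsv=cv2.cvtColor(c[0],cv2.COLOR_RGB2HSV); v=hsv[...,2]
    print(nm,"dark",blobs(c,v<40,25))
    print(nm,"white",blobs(c,(v>185)&(hsv[...,1]<40),40))
E
```

```text
T dark [([483, 126, 14, 13, 57], [488.5, 132.5]), ([472, 131, 41, 50, 241], [492.4, 156.2]), ([508, 154, 21, 21, 144], [517.0, 164.8]), ([200, 204, 10, 23, 199], [204.3, 215.0]), ([487, 210, 12, 10, 71], [493.0, 215.0]), ([129, 237, 12, 6, 37], [135.8, 239.5])]
T white [([106, 78, 61, 60, 1938], [135.8, 107.3]), ([202, 163, 73, 120, 3850], [234.3, 220.5]), ([119, 174, 85, 102, 2572], [171.3, 222.1]), ([245, 178, 11, 10, 47], [249.8, 182.0]), ([333, 179, 17, 16, 50], [341.7, 185.1]), ([232, 188, 10, 9, 41], [236.5, 192.7]), ([234, 232, 11, 8, 50], [238.9, 235.5]), ([156, 241, 16, 9, 86], [163.5, 245.1]), ([248, 240, 12, 9, 54], [253.6, 244.4]), ([310, 278, 19, 20, 305], [318.9, 287.3])]
S dark [([493, 0, 41, 64, 1246], [510.5, 26.2]), ([596, 11, 29, 72, 765], [610.0, 46.0]), ([577, 91, 26, 62, 591], [589.3, 121.2]), ([331, 106, 8, 7, 46], [334.5, 108.7]), ([265, 130, 9, 8, 56], [269.0, 133.3]), ([554, 159, 30, 73, 613], [568.9, 195.0]), ([289, 187, 10, 10, 72], [293.2, 191.4]), ([622, 187, 11, 8, 63], [627.0, 190.6]), ([292, 284, 22, 12, 233], [303.0, 289.6])]
S white [([373, 210, 18, 14, 189], [381.1, 216.9]), ([607, 213, 33, 12, 91], [622.7, 219.5]), ([270, 251, 9, 10, 43], [274.2, 254.5]), ([282, 251, 87, 61, 2000], [326.3, 280.4]), ([334, 253, 9, 10, 42], [337.8, 257.2]), ([494, 261, 34, 72, 532], [505.5, 295.9]), ([239, 263, 124, 106, 4304], [288.2, 323.8]), ([278, 262, 10, 10, 47], [282.9, 266.5]), ([323, 264, 11, 10, 52], [327.5, 268.3]), ([259, 300, 13, 9, 67], [264.6, 303.9]), ([242, 304, 14, 9, 70], [247.3, 308.1]), ([335, 304, 12, 10, 65], [340.7, 308.3]), ([351, 310, 13, 9, 67], [357.8, 314.4]), ([318, 349, 10, 18, 113], [322.9, 358.2]), ([97, 353, 81, 47, 2489], [139.8, 382.1]), ([299, 352, 17, 25, 308], [307.2, 363.0])]
```

View pics/c0.png

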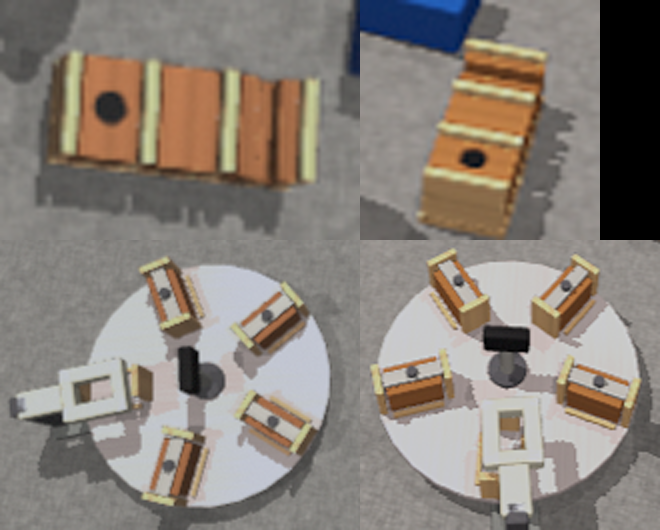

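```bash
python3 - <<'E'
from h import *
from scipy.optimize import least_squares
T,S=load("top0"),load("side0")
def comps(m,x,y,w,h,mn):
    z=np.zeros(m.shape,np.uint8); z[y:y+h,x:x+w]=m[y:y+h,x:x+w]
    n,l,s,ce=cv2.connectedComponentsWithStats(z)
    return [(np.argwhere(l==i)[:,::-1],ce[i]) for i in range(1,n) if s[i,4]>mn]
def hsv(c): return cv2.cvtColor(c[0],cv2.COLOR_RGB2HSV)
for nm,c,box in(("T",T,(385,220,85,50)),("S",S,(330,125,50,50))):
    H=hsv(c); m=(H[...,0]>18)&(H[...,0]<35)&(H[...,1]>60)&(H[...,2]>165)
    P=[]
    for p,ce in comps(m,*box,14):
        w=np.array([onz(c,q,.052)[:2] for q in p]); mu=w.mean(0); u,s,vt=np.linalg.svd(w-mu)
        P.append(mu); print(nm,"wall",len(p),ce.round(1),mu.round(4),"dir",np.degrees(np.arctan2(vt[0,1],vt[0,0])).round(1),"len",(np.ptp((w-mu)@vt[0])).round(3))
    P=np.array(P)
# dark blobs
def dark(c,box,t=40): return max(comps(hsv(c)[...,2]<t,*box,5),key=lambda a:len(a[0]))
for name,bt,bs in(("knob",(190,195,25,40),(285,275,35,22)),("button",(330,175,25,25),(280,182,25,20))):
    a,b=dark(T,bt,60),dark(S,bs,60)
    print(name,a[1],b[1],len(a[0]),len(b[0]),tri(T,a[1],S,b[1]))
    if name=="knob":
        for c,q in((T,a),(S,b)):
            w=np.array([onz(c,p,.122)[:2] for p in q[0]]);print(cv2.minAreaRect(w.astype(np.float32)*1000))
# disc rim: hull of white
for nm,c,box in(("T",T,(150,155,130,135)),("S",S,(235,245,140,125))):
    H=hsv(c); m=((H[...,2]>150)&(H[...,1]<45)).astype(np.uint8)
    p=max(comps(m,*box,200),key=lambda a:len(a[0]))[0]
    allp=np.vstack([a[0] for a in comps(m,*box,40)])
    h=cv2.convexHull(allp.astype(np.int32))[:,0]
    for z in(.030,.034):
        w=np.array([onz(c,q,z)[:2] for q in h])
        f=lambda v:np.hypot(*(w-v[:2]).T)-.148
        r=least_squares(f,w.mean(0),loss="soft_l1",f_scale=.001)
        f2=lambda v:np.hypot(*(w-v[:2]).T)-v[2]
        r2=least_squares(f2,[*r.x,.148],loss="soft_l1",f_scale=.001)
        print(nm,"disc",z,r.x.round(4),r2.x.round(4),np.median(abs(r.fun)).round(4))
E
```

```text
T wall 58 [397.7 240.3] [ 0.5379 -0.2531] dir 179.9 len 0.054
T wall 59 [417.5 242.6] [ 0.5376 -0.2992] dir 179.1 len 0.054
T wall 60 [437.4 244.4] [ 0.5384 -0.3451] dir 179.7 len 0.054
T wall 59 [457.  247.2] [ 0.537  -0.3906] dir -179.6 len 0.056
S wall 16 [361.1 132.6] [ 0.5205 -0.3893] dir 179.1 len 0.027
S wall 18 [350.9 141.6] [ 0.5419 -0.3439] dir 175.1 len 0.028
S wall 24 [346.6 152.2] [ 0.5447 -0.2977] dir 177.6 len 0.039
S wall 32 [347.7 164.2] [ 0.5316 -0.2518] dir -179.7 len 0.046
knob [204.58951965 215.34061135] [302.88148148 289.16296296] 229 270 (array([0.5389002 , 0.18640221, 0.10399498]), np.float64(0.001361004930742997))
((537.3900146484375, 180.28927612304688), (54.41489028930664, 22.42836570739746), 13.651823997497559)
((535.2855834960938, 195.59141540527344), (46.47698974609375, 28.35408592224121), 15.023029327392578)
button [341.06730769 186.42307692] [293.18987342 191.40506329] 104 79 (array([ 0.64896823, -0.10947624,  0.06064306]), np.float64(0.002225162037156115))
T disc 0.03 [0.5415 0.1889] [0.5415 0.1892 0.1486] 0.0006
T disc 0.034 [0.5409 0.188 ] [0.5409 0.188  0.1479] 0.0004
S disc 0.03 [0.5395 0.1843] [0.54   0.1764 0.1548] 0.0011
S disc 0.034 [0.539  0.1856] [0.5394 0.1784 0.1541] 0.0009
```

```bash
python3 - <<'E'
from h import *
T,S=load("top0"),load("side0")
c=np.array([.540,.1875])
# corners of lamp frame from white mask near
H=cv2.cvtColor(T[0],cv2.COLOR_RGB2HSV)
for nm,cam,px in(("T",T,(157.5,224.5)),("S",S,(230+(512-360)/2,240+(432-240)/2))):
    p=onz(cam,px,.114)[:2]; print(nm,p.round(4),np.hypot(*(p-c)),np.degrees(np.arctan2(*(p-c)[::-1]))-90)
print(tri(T,(157.5,224.5),S,(306,336)))
p=onz(T,(119+2,234),.112)[:2];print("post",p,np.hypot(*(p-c)),np.degrees(np.arctan2(*(p-c)[::-1]))-90)
# nest symmetry: end-stop yellow + block studs in top
for px in((192.5,177.5-0),(243.,188.),(246.5,241.),(194.5,263.)):
    p=onz(T,px,.085)[:2];print(p,np.hypot(*(p-c)),(np.degrees(np.arctan2(*(p-c)[::-1]))-90)%72)
E
```

```text
T [0.5069 0.2818] 0.09990006639975157 19.341354644051137
S [0.5026 0.2906] 0.10965925835067591 19.937385026150267
(array([0.50594273, 0.28621887, 0.10392899]), np.float64(0.004108016423047969))
post [0.47795103 0.35745624] 0.1809287111821739 20.056526738494256
[0.62751922 0.23665795] 0.10037986514474657 11.322127027229314
[0.61531141 0.11592563] 0.10389753761992154 10.457392021086548
[0.49503235 0.08917236] 0.10812221844662404 11.424214648839381
[0.43442862 0.19603195] 0.10591557903155904 13.379574664099096
```

```bash
python3 - <<'E'
from h import *
T,S=load("top0"),load("side0")
a=crop(T,110,160,175,115,4)[:,:,:];
cv2.imwrite("pics/c1.png",cv2.resize(crop(T,112,200,75,50,8),(600,400)))
b=crop(S,270,310,70,90,5); cv2.imwrite("pics/c2.png",np.hstack([crop(T,112,200,75,50,5),np.vstack([b])[:250]]))
import math
print(tri(T,(192.5,176.5),S,(230+457/2-180,240+(281-240)/2)),tri(T,(243.5,188),S,(230+(412-360)/2,240+(371-240)/2)))
print(tri(T,(192.5,176.5),S,(230+(412-360)/2,240+(371-240)/2)))
for s in ((457,281),(566,286),(412,371),(599,381)):
    px=(230+(s[0]-360)/2,240+(s[1]-240)/2); r=[]
    for t in((192.5,176.5),(243.5,188),(246.5,240.5),(194,262.5)):
        p,e=tri(T,t,S,px); r.append((e,p))
    e,p=min(r,key=lambda q:q[0]+abs(q[1][2]-.085)); d=p[:2]-[.540,.1875]
    print(e.round(4),p.round(4),np.hypot(*d).round(4),(math.degrees(math.atan2(d[1],d[0]))-90)%72)
E
```

```text
(array([0.59287817, 0.19011671, 0.2044931 ]), np.float64(0.013566459259371366)) (array([ 0.66443521,  0.15813665, -0.09083246]), np.float64(0.015264550180467785))
(array([0.62942849, 0.23825247, 0.0817163 ]), np.float64(0.0025221793111080987))
0.0005 [0.6166 0.1162 0.0792] 0.1046 11.023516980013767
0.0028 [0.4952 0.0905 0.0795] 0.1069 11.237601944381879
0.0025 [0.6294 0.2383 0.0817] 0.1028 11.575786193107675
0.0029 [0.434  0.1982 0.0822] 0.1065 12.222725520541303
```

View pics/c2.png

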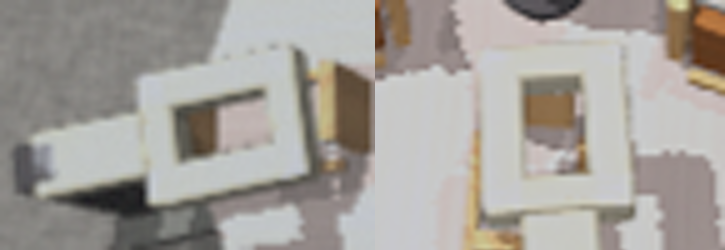

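```bash
python3 - <<'E'
from h import *
from scipy.optimize import least_squares
T,S=load("top0"),load("side0")
st=np.array([[.6166,.1162],[.4952,.0905],[.6294,.2383],[.434,.1982]])
def fit(w):
  def f(v,full=False):
    a=v[2]+np.pi/2+np.arange(1,5)*2*np.pi/5
    n=v[:2]+.105*np.stack([np.cos(a),np.sin(a)],1)
    return np.concatenate([(s-n[np.argmin(np.hypot(*(n-s).T))]) for s in st]+[(v[:2]-[.5405,.1873])*w])
  r=least_squares(f,[.54,.1875,.2]); print(w,r.x[:2],np.degrees(r.x[2]),(r.fun*1000).round(1)); return r.x
fit(.01); v=fit(2)
q=lambda L:[np.array(p) for p in L]
tc=[(112+x/5,200+y/5) for x,y in((140,78),(296,45),(308,177),(150,205))]
sc=[(270+(x-375)/5,310+y/5) for x,y in((482,48),(625,42),(630,210),(482,212))]
for nm,c,L in(("T",T,tc),("S",S,sc)):
    w=np.array([onz(c,p,.114)[:2] for p in L]); m=w.mean(0); d=m-v[:2]
    print(nm,m,np.hypot(*d),np.degrees(np.arctan2(d[1],d[0]))-90,[ (np.hypot(*(w[i]-w[i-1])).round(4),np.degrees(np.arctan2(*(w[i]-w[i-1])[::-1])).round(1)%90) for i in range(4)])
th=v[2]; l=v[:2]+.105*np.array([-np.sin(th),np.cos(th)])
print("expected lamp",l,proj(T,[*l,.114]),proj(S,[*l,.114]), np.mean(tc,0),np.mean(sc,0))
for y,z in((.186,.112),(.186,0)): 
    p=v[:2]+y*np.array([-np.sin(th),np.cos(th)]);print("post",proj(T,[*p,z]),proj(S,[*p,z]))
E
```

```text
0.01 [0.53844913 0.18649886] 11.761864411156557 [ 0.4  0.3 -0.1 -0.3 -0.2 -0.3 -0.1  0.3 -0.  -0. ]
2 [0.5395088 0.1869065] 11.609136513319664 [-0.5  0.1 -0.9 -0.8 -1.4 -0.5 -1.2 -0.4 -2.  -0.8]
T [0.50533067 0.2831677 ] 0.10214873011329074 19.547718759277473 [(np.float64(0.0567), np.float64(16.7)), (np.float64(0.0688), np.float64(18.599999999999994)), (np.float64(0.0593), np.float64(16.30000000000001)), (np.float64(0.0684), np.float64(16.5))]
S [0.50313603 0.28902716] 0.10840482879121921 19.604599122462062 [(np.float64(0.0682), np.float64(16.5)), (np.float64(0.0579), np.float64(17.599999999999994)), (np.float64(0.07), np.float64(15.900000000000006)), (np.float64(0.0572), np.float64(15.9))]
expected lamp [0.51837922 0.28975854] [154.98546003 218.95604737] [298.43634572 333.65141153] [156.7  225.25] [305.95 335.6 ]
post [118.28388754 222.52926313] [295.19664541 374.94501463]
post [142.14410541 229.80553106] [296.57323177 394.63851713]
```

```bash
cat >> h.py <<'E'
from scipy.spatial.transform import Rotation as Ro
def down(a):  # tool down, jaws opening along world angle a (rad)
    y=np.array([0,0,-1.]);z=np.array([np.cos(a),np.sin(a),0]);return Ro.from_matrix(np.stack([np.cross(y,z),y,z],1)).as_quat()
C=np.array([.5385,.1865])
E
python3 - <<'E'
from h import *
T,S=load("top0"),load("side0")
print("jar",onz(T,(319,288),.065),"glue top",tri(T,(404,182),S,(307,136)),"blue",onz(T,(493,215),.06))
for a in(101.7,-78.3):
    for k in (0,):
        q=kinematics.solve_ik([*C,.25],down(np.radians(a)));print(a,None if q is None else np.round(q,3))
for n,p,a in(("pick",[.538,-.368,.034],0),("put",[.38,-.28,.03],0),("re",[.38,-.28,.03],90),("btn",[.649,-.109,.08],0)):
    for s in(0,180):
        q=kinematics.solve_ik(p,down(np.radians(a+s)));print(n,a+s,None if q is None else np.round(q,2))
E
```

```text
jar [ 0.41078627 -0.08325608  0.065     ] glue top (array([ 0.64933498, -0.24165041,  0.14099281]), np.float64(0.007391041249673356)) blue [ 0.62005665 -0.4691017   0.06      ]
101.7 [ 0.331  0.266  1.752 -0.     1.124 -1.444]
-78.3 [ 0.331  0.266  1.752 -0.     1.124  1.697]
pick 0 [-0.6   0.64  1.71 -0.    0.79 -0.6 ]
pick 180 [-0.6   0.64  1.71 -0.    0.79  2.54]
put 0 [-0.64  0.46  2.11 -0.    0.57 -0.64]
put 180 [-0.64  0.46  2.11 -0.    0.57  2.5 ]
re 90 [-0.64  0.46  2.11 -0.    0.57 -2.21]
re 270 [-0.64  0.46  2.11 -0.    0.57  0.93]
btn 0 [-0.17  0.59  1.68 -0.    0.88 -0.17]
btn 180 [-0.17  0.59  1.68 -0.    0.88  2.97]
```

```bash
python3 - <<'E'
from h import *
a=np.radians(-78.3)
hand.move_gripper(.055,40)
q0=kinematics.solve_ik([*C,.25],down(a))
bot.goto_joints(q0)
bot.servo_line([*C,.112],down(a),.12)
o=get_obs();print(o["time_s"],o["position"],o["wrist_force"])
hand.move_gripper(0.0,40)
o=get_obs();print(o["gripper_width"],o["wrist_force"],o["ft_torque"])
q=np.array(o["joint_pos"])
for d in np.linspace(0,np.radians(148),6)[1:]:
    q2=q.copy(); q2[5]-=d; bot.goto_joints(q2)
    o=get_obs();print(o["time_s"],o["joint_pos"][5].round(3),o["wrist_force"].round(1),o["ft_torque"].round(2))
E
```

```text
4.825 [0.53902572 0.18668643 0.11270825] [-0.21668318  0.20845292  0.06849644]
0.015052039386544147 [-2.16878419  4.44655556  5.05716846] [0.57262329 0.39049971 0.07529169]
5.8167 1.184 [ 2.3 -5.8  0.2] [-0.91 -0.43 -0.37]
6.375 0.667 [ 6.5 -8.  -2. ] [-1.3  -0.93 -0.16]
6.9333 0.151 [  8.5 -10.2  -5.5] [-1.43 -1.31 -0.56]
7.4917 -0.365 [12.5 -8.7 -7.3] [-1.24 -1.65 -0.42]
8.05 -0.883 [ 13.6  -5.2 -11.2] [-0.69 -1.91  0.12]
```

```bash
python3 - <<'E'
from h import *
bot.dwell(.3);hand.move_gripper(.05)
p=get_obs()["position"]
bot.servo_line([p[0],p[1],.25],velocity=.2)
q=np.array(get_obs()["joint_pos"]); q[0]=-.6; q[5]=-.6; bot.goto_joints(q)
grab("top","top1"); T=load("top1");grab("side","side1");S=load("side1")
cv2.imwrite("pics/c3.png",np.hstack([crop(T,110,150,175,145,3)[:, :525],crop(S,230,240,135,145,3)][:1]+[cv2.resize(crop(S,230,240,150,145,3),(270,435))]))
cv2.imwrite("pics/c3.png",cv2.resize(np.hstack([crop(T,110,150,175,145,3),crop(S,230,240,150,145,3)]),(790,352)))
E
```

```text
(no output)
```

View pics/c3.png

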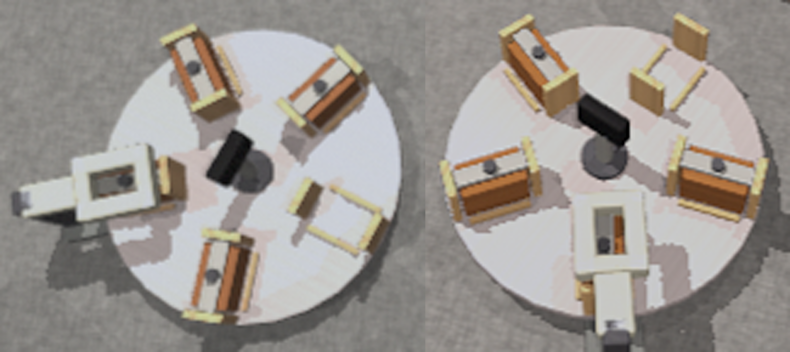

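```bash
cat > studs.py <<'E'
from h import *
from scipy.optimize import least_squares
def run(tag,t,s):
    T,S=load("top"+tag),load("side"+tag)
    def ref(c,p):  # darkness centroid
        x,y=int(round(p[0])),int(round(p[1])); g=c[0][y-4:y+5,x-4:x+5].astype(float)
        dk=(g.max(2)<110)&(g.max(2)-g.min(2)<30); yy,xx=np.nonzero(dk)
        n=np.hypot(xx-4,yy-4)<4; return np.array([x-4+xx[n].mean(),y-4+yy[n].mean()]) if n.sum()>3 else np.array(p)
    P=[]
    for a,b in zip(t,s):
        a,b=ref(T,a),ref(S,b); p,e=tri(T,a,S,b); P.append(p); print(a.round(1),b.round(1),p.round(4),round(e,4))
    P=np.array(P)
    def f(v):
        A=v[2]+np.pi/2+np.arange(5)*2*np.pi/5; n=v[:2]+.105*np.stack([np.cos(A),np.sin(A)],1)
        return np.concatenate([(q[:2]-n[np.argmin(np.hypot(*(n-q[:2]).T))]) for q in P])
    r=least_squares(f,[*C,.2]); print(r.x[:2],np.degrees(r.x[2]),(r.fun*1000).round(1)); return r.x
E
python3 - <<'E'
from studs import *
k=2.43
t=[(110+x/k,150+y/k) for x,y in((195,68),(320,87),(212,275),(125,180))]
s=[(230+(x-425)/k,240+y/k) for x,y in((538,50),(489,167),(718,164),(604,245))]
# match T->S : T upper-left ->S left ; upper-right -> S upper-left ; lower -> S right ; lamp->lamp
s=[s[1],s[0],s[2],s[3]]
v=run("1",t,s)
T,S=load("top1"),load("side1")
th=v[2]+2*np.pi/5*2; n=v[:2]+.105*np.array([-np.sin(th),np.cos(th)]); print("nest",n,np.degrees(th),proj(T,[*n,.036]),proj(S,[*n,.036]))
# stops top corners predicted
for r in(-.037,.037):
    p=n+r*np.array([-np.sin(th),np.cos(th)]); print(proj(T,[*p,.086]),proj(S,[*p,.086]))
for c,b in((T,(225,215,50,45)),(S,(310,240,45,50))):
    H=cv2.cvtColor(c[0],cv2.COLOR_RGB2HSV); m=((H[...,0]>18)&(H[...,0]<35)&(H[...,1]>60)&(H[...,2]>165)).astype(np.uint8); z=np.zeros_like(m);x,y,w,h=b;z[y:y+h,x:x+w]=m[y:y+h,x:x+w]
    N,l,st,ce=cv2.connectedComponentsWithStats(z); print([(st[i].tolist(),ce[i].round(1).tolist()) for i in range(1,N) if st[i,4]>8])
print(np.degrees(cv2.minAreaRect(np.zeros((1,2),np.float32))[2]))
E
```

```text
[189.1 177.7] [256.2 308.7] [0.626  0.2455 0.0822] 0.0019
[241.5 185.6] [276.2 261.3] [0.6208 0.121  0.0816] 0.0014
[197.1 263.1] [349.9 307.6] [0.434  0.1912 0.082 ] 0.0017
[160.9 223.8] [303.1 340.9] [0.5111 0.2887 0.0825] 0.0031
[0.538788   0.18701599] 15.493926097131585 [-0.3  0.5 -0.2 -0.6  0.1 -0.4  0.4  0.5]
nest [0.5020058  0.08866931] 159.49392609713158 [251.21538573 240.44184821] [329.15780385 271.53544902]
[232.75349202 230.49213738] [320.54836027 271.40147755]
[261.59591925 245.33230312] [338.71531953 248.99149924]
[([229, 224, 9, 13, 35], [233.1, 230.1]), ([246, 226, 21, 27, 79], [259.1, 238.9]), ([237, 243, 20, 12, 35], [247.1, 248.7])]
[([332, 246, 15, 8, 40], [338.8, 249.4]), ([315, 258, 14, 19, 63], [322.0, 269.1]), ([331, 268, 14, 17, 36], [337.6, 275.7])]
0.0
```

```bash
python3 - <<'E'
from h import *
hand.move_gripper(.085,30)
x,y=.538,-.3685
bot.reach([x,y,.15],down(0))
bot.servo_line([x,y,.036],down(0),.12)
o=get_obs();print(o["time_s"],o["position"],o["wrist_force"].round(1))
hand.move_gripper(0,30); o=get_obs();print(o["gripper_width"],o["wrist_force"].round(1),o["position"])
bot.servo_line([x,y,.16],velocity=.1)
o=get_obs();print(o["time_s"],o["gripper_width"],o["wrist_force"].round(1))
bot.reach([.38,-.28,.14],down(0))
bot.servo_line([.38,-.28,.045],velocity=.1)
grab("top","top2");grab("side","side2")
T,S=load("top2"),load("side2")
cv2.imwrite("pics/c4.png",np.hstack([crop(T,360,180,130,150,3),crop(S,320,110,130,150,3)]))
E
```

```text
13.6917 [ 0.53855265 -0.36886548  0.03683914] [ 0.  -0.   0.5]
0.059305495255201096 [-1.  -0.2  6.8] [ 0.53847905 -0.36881858  0.03693556]
15.4417 0.05930466997702623 [ 0.4 -0.2 -1.1]
```

View pics/c4.png

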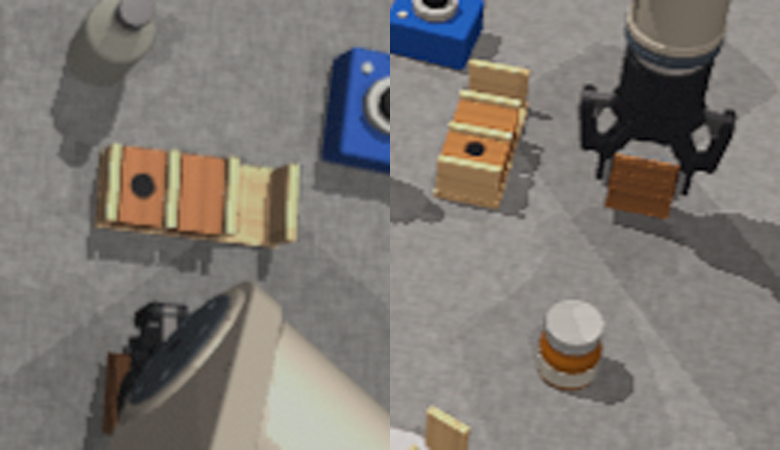

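```bash
python3 - <<'E'
from h import *
f0=get_obs()["wrist_force"][2]; z=.0315
while z>.024:
    bot.servo_line([.38,-.28,z],velocity=.03); f=get_obs()["wrist_force"][2]-f0
    if f>2.5: break
    z-=.0007
p=get_obs()["position"];print("touch",z,f,p)
hand.move_gripper(.085)
bot.servo_line([p[0],p[1],.13],velocity=.15)
q=np.array(get_obs()["joint_pos"]); q[5]+=np.pi/2; bot.goto_joints(q)   # a=-90
o=get_obs(); print(o["position"],o["orientation"].round(3),down(-np.pi/2).round(3))
bot.servo_line([.38,-.28,.031],down(-np.pi/2),.12)
hand.move_gripper(0,30); o=get_obs();print(o["time_s"],o["gripper_width"],o["position"],o["wrist_force"].round(1))
bot.servo_line([.38,-.28,.20],velocity=.12)
o=get_obs();print(o["gripper_width"],o["wrist_force"].round(1),o["position"])
# ik options at nest
for a in(159.5,159.5-180):
    print(a,kinematics.solve_ik([.502,.0887,.15],down(np.radians(a))))
E
```

```text
touch 0.028700000000000003 5.583113161169914 [ 0.38006588 -0.28005072  0.0288792 ]
[ 0.37948928 -0.27961731  0.12903877] [-0.001  0.707 -0.707 -0.   ] [-0.     0.707 -0.707  0.   ]
23.1 0.03350468815905491 [ 0.38022728 -0.28018233  0.03143477] [0.2 0.7 5.9]
0.03391273901526741 [-0.9 -0.6 -0.4] [ 0.37963363 -0.279718    0.19933775]
159.5 [ 1.71945633e-01  2.98931047e-01  1.96608283e+00 -4.44089210e-16
  8.76578775e-01 -2.61185452e+00]
-20.5 [ 1.71945633e-01  2.98931047e-01  1.96608283e+00 -4.44089210e-16
  8.76578775e-01  5.29738130e-01]
```

```bash
python3 - <<'E'
from h import *
grab("top","top3");a,b=load("top1"),load("top3")
print("diff turret",np.abs(a[0][160:290,150:280].astype(int)-b[0][160:290,150:280]).max(2).__gt__(40).sum())
n=np.array([.502,.0887]);A=down(np.radians(-20.5))
bot.reach([*n,.2],A)
bot.servo_line([*n,.128],A,.1)
o=get_obs();print(o["position"],o["time_s"],o["gripper_width"])
grab("side","side4");grab("top","top4");T,S=load("top4"),load("side4")
cv2.imwrite("pics/c5.png",np.hstack([crop(T,200,180,100,100,4),crop(S,290,210,100,100,4)]))
# predicted block bottom corners in both
E
```

```text
diff turret 0
[0.50240981 0.08864303 0.12840161] 27.0167 0.03340159208570534
```

View pics/c5.png

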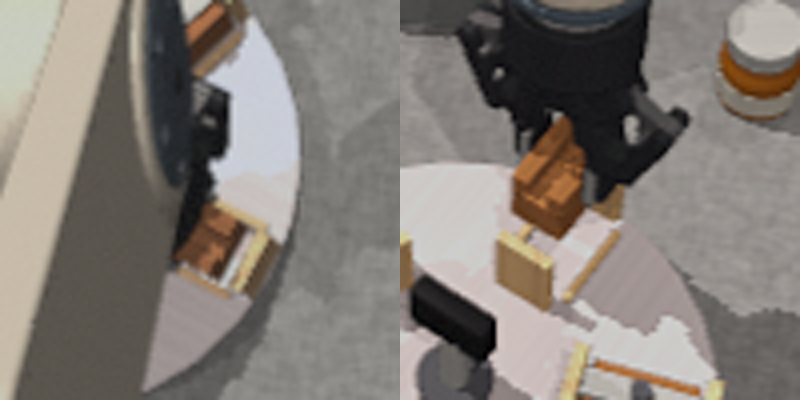

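```bash
python3 - <<'E'
from h import *
S=load("side4");p=get_obs()["position"]
th=np.radians(159.5);ux=np.array([np.cos(th),np.sin(th)]);uy=np.array([-np.sin(th),np.cos(th)])
for sx in(-1,1):
    for sy in(-1,1): print(sx,sy,proj(S,[*(p[:2]+ux*.017*sx+uy*.030*sy),p[2]-.0314]).round(1))
n=np.array([.502,.0887]);f0=get_obs()["wrist_force"]
z=.122
while z>.0655:
    bot.servo_line([*n,z],velocity=.05); f=get_obs()["wrist_force"]-f0
    if np.linalg.norm(f)>5: break
    z-=.004 if z>.075 else .0008
print(z,f.round(1),get_obs()["position"],get_obs()["time_s"])
E
```

```text
-1 -1 [315.9 262.7]
-1 1 [330.9 244.7]
1 -1 [328.5 270.3]
1 1 [343.2 251.9]
0.0668 [ 0.7 -1.9  5.1] [0.50268764 0.08855936 0.06742862] 32.6333
```

```bash
python3 - <<'E'
from h import *
hand.move_gripper(.055)
p=get_obs()["position"]; bot.dwell(.3)
bot.servo_line([p[0],p[1],.25],velocity=.15)
q=np.array(get_obs()["joint_pos"]); q[0]=-.45; bot.goto_joints(q)
grab("top","top5");grab("side","side5");T,S=load("top5"),load("side5")
cv2.imwrite("pics/c6.png",np.hstack([crop(T,110,150,175,145,2),crop(S,230,240,150,145,3)[:290]]))
cv2.imwrite("pics/c6.png",cv2.resize(np.hstack([crop(T,110,150,175,145,3),crop(S,230,240,150,145,3)]),(790,352)))
print(get_obs()["time_s"])
E
```

```text
35.9417
```

View pics/c6.png

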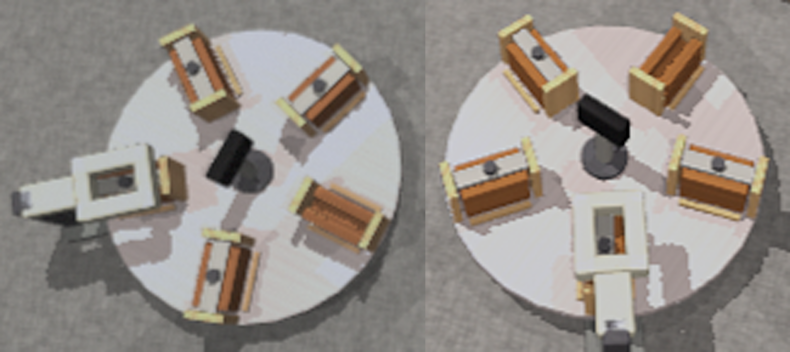

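```bash
python3 - <<'E'
from h import *
out=[]
for c in(load("top5"),load("side5")):
    x0,y0,W=.44,.23,.13   # rectified at z=.114, 3px/mm ; u along -y, v along -x
    src=np.float32([[0,0],[390,0],[390,390],[0,390]])
    wp=[(x0+W,y0+W),(x0+W,y0),(x0,y0),(x0,y0+W)]
    dst=np.float32([proj(c,[*p,.114]) for p in wp])
    im=cv2.warpPerspective(c[0],np.linalg.inv(cv2.getPerspectiveTransform(src,dst)),(390,390),flags=cv2.INTER_CUBIC)
    out.append(im[:,:,::-1].copy())
cv2.imwrite("pics/c7.png",np.hstack(out))
E
```

```text
(no output)
```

View pics/c7.png

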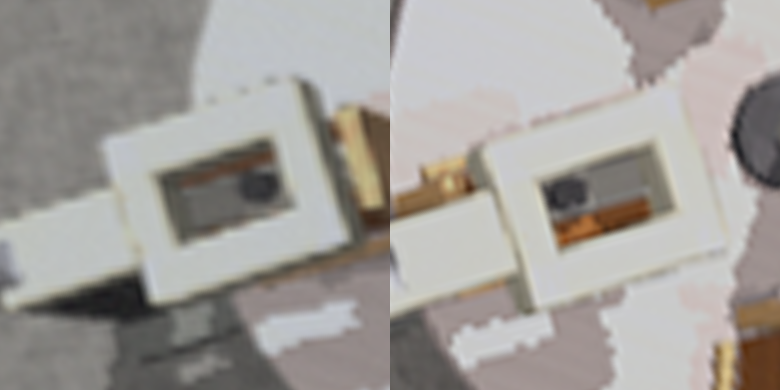

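```bash
python3 - <<'E'
from h import *
c=np.array([.5384,.1868]);a=np.radians(69.5)
q0=kinematics.solve_ik([*c,.25],down(a));print(np.round(q0,3))
bot.goto_joints(q0)
bot.servo_line([*c,.112],down(a),.12)
hand.move_gripper(0.0,40)
q=np.array(get_obs()["joint_pos"])
for d in np.linspace(0,np.radians(141.3),6)[1:]:
    q2=q.copy(); q2[5]+=d; bot.goto_joints(q2)
o=get_obs();print(o["time_s"],o["joint_pos"][5],o["wrist_force"].round(1),o["ft_torque"].round(2))
bot.dwell(.3);hand.move_gripper(.05)
p=get_obs()["position"]
bot.servo_line([p[0],p[1],.25],velocity=.2)
B=[.649,-.1095]
bot.reach([*B,.2],down(0))
grab("top","top6");grab("side","side6");T,S=load("top6"),load("side6")
cv2.imwrite("pics/c8.png",cv2.resize(np.hstack([crop(T,110,150,175,145,3),crop(S,230,240,150,145,3)]),(790,352)))
print(get_obs()["time_s"])
E
```

```text
[ 0.331  0.266  1.752 -0.     1.124 -0.882]
41.9167 1.5800802729665455 [ 11.8   0.2 -11.1] [ 0.1  -1.31 -0.06]
45.1167
```

View pics/c8.png

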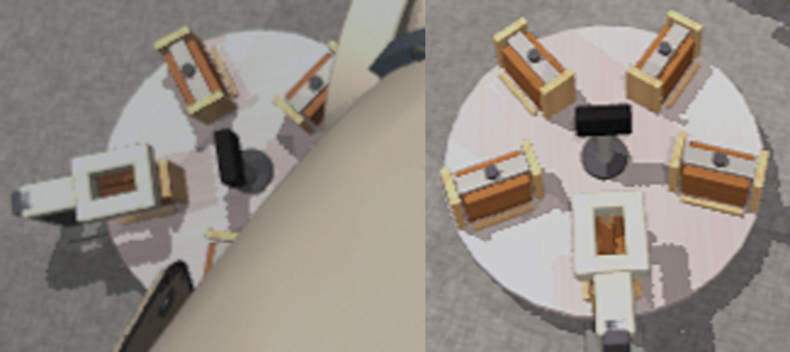

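```bash
python3 - <<'E'
from studs import *
k=2.43
S=load("side6")
t=[(110+x/k,150+y/k) for x,y in((188,71),(315,83))]
s=[(230+(x-425)/k,240+y/k) for x,y in((492,172),(534,56))]
run("6",t,s)
for x,y in((492,172),(534,56),(665,48),(720,158)):
    p=onz(S,(230+(x-425)/k,240+y/k),.082)[:2]-[.5387,.187]; print(np.hypot(*p).round(4),((np.degrees(np.arctan2(p[1],p[0]))-90)%72).round(2))
S=load("side5")
for x,y in((489,167),(538,50),(718,164)):
    p=onz(S,(230+(x-425)/k,240+y/k),.082)[:2]-[.5387,.187]; print("before",np.hypot(*p).round(4),((np.degrees(np.arctan2(p[1],p[0]))-90)%72).round(2))
E
```

```text
[186.9 178.7] [256.9 310.7] [0.6229 0.2498 0.083 ] 0.0017
[239.5 184. ] [274.3 262.9] [0.624  0.1262 0.0817] 0.0017
[0.53847922 0.18728129] 18.491598974660587 [-0.   0.1  0.  -0.1]
0.103 19.21
0.1026 17.91
0.1064 17.49
0.1074 19.32
before 0.1041 16.16
before 0.1058 14.2
before 0.1069 16.05
```

```bash
python3 - <<'E'
from h import *
B=[.649,-.1095]
hand.move_gripper(0,30)
bot.servo_line([*B,.092],down(0),.12); f0=get_obs()["wrist_force"][2]; z=.090; L=[]
while z>.055:
    bot.servo_line([*B,z],velocity=.04); f=get_obs()["wrist_force"][2]-f0; L.append((round(z,4),round(f,1)))
    if f>9: break
    z-=.001
bot.dwell(2.3); o=get_obs();print(L,o["time_s"],o["wrist_force"]-[0,0,f0],o["position"])
bot.servo_line([*B,.2],velocity=.15)
q=np.array(get_obs()["joint_pos"]); q[0]=-.7; bot.goto_joints(q)
grab("top","top7");grab("side","side7");T,S=load("top7"),load("side7")
cv2.imwrite("pics/c9.png",cv2.resize(np.hstack([crop(T,110,150,175,145,3),crop(S,230,240,150,145,3)]),(790,352)))
for n in("side",):
    a,b=load(n+"6"),load(n+"7"); print((np.abs(a[0][245:370,240:370].astype(int)-b[0][245:370,240:370]).max(2)>40).sum())
a,b=load("side0"),load("side7");print("btn diff",(np.abs(a[0][180:215,275:312].astype(int)-b[0][180:215,275:312]).max(2)>40).sum())
print(get_obs()["time_s"],get_obs()["wrist_force"])
E
```

```text
[(0.09, np.float64(-0.1)), (0.089, np.float64(-0.3)), (0.088, np.float64(-0.4)), (0.087, np.float64(0.2)), (0.086, np.float64(-0.2)), (0.085, np.float64(0.5)), (0.084, np.float64(1.7)), (0.083, np.float64(2.4)), (0.082, np.float64(2.1)), (0.081, np.float64(2.8)), (0.08, np.float64(4.0)), (0.079, np.float64(4.0)), (0.078, np.float64(4.8)), (0.077, np.float64(12.3))] 52.5 [-2.45329736 -0.03354346 12.95736893] [ 0.64919986 -0.10952947  0.07798562]
6
btn diff 0
54.8667 [ 0.8870741  -0.3866542  -0.42442273]
```

View pics/c9.png

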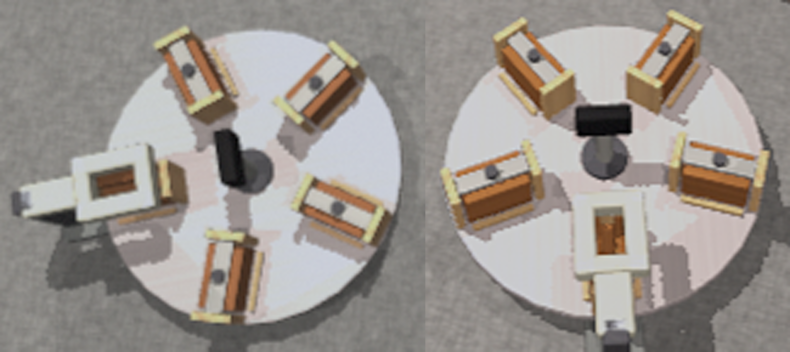

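```bash
python3 -c "
from workcell import *
hand_in()"
```

```text
the job is handed in; nothing more can be done
```

I completed every step of the job and handed it in at about 55 s on the robot's clock, within the 72 s limit. No verdict was reported.

- **Table out:** I turned it by the knob, two click positions anticlockwise. This took the empty nest about 200 mm clear of the lamp.
- **Block:** I lifted the grooved block from its slot by the ends, put it down on the bench, took it again by its long sides and lowered it into the nest. It touched down at exactly the expected floor height. The pictures show it seated groove up, and the other two blocks were still in the rack when last seen.
- **Table back:** I turned the table back, let go of the knob and measured its angle at about 18.4°, against about 18° for the lamp. That is roughly 1 mm off at the nest. The side picture of the table was practically unchanged after the button press (6 pixels differ).
- **Button:** The force rose to about 5 N over the button's travel, then jumped to 12 N at the stop. I held it there for 2.3 s and released it. The button's picture then matched the one from the start exactly.

**Checks that disagreed or were less certain:**
- The lamp's angle came out between 16.5° and 19° depending on the measure. Every value lies within the 7 mm tolerance.
- The table measured about 11.7° at the start and 15.5° after the first turn, so the detent did not visibly centre it. For the final turn I therefore aimed at the lamp's own measured angle.
- I did not look at the jar and glue bottle again at the end. No move went near them, and no unexpected contact showed in the wrist force readings I took.

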